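Hook the curved-handled scoop through its parking ring

ROBOT

A 7-joint arm with a two-finger parallel gripper is mounted at the origin on the work surface. World frame = base frame: x ahead of the robot, y to its left, z up, the work surface at z = 0. Lengths are in m, angles in rad, forces in N, time in s.
With the tool pointing down it reaches from about 0.35 to 0.9 m from the base axis. Payload 8.1 kg.
Tool frame: the origin (TCP) lies on the centre line of the jaws, within the pads' length; the fingertips stand 22 mm ahead of it and the grasp point (between the pads) lies 3 mm ahead of it; z points along the fingers, y is the direction in which the jaws open and shut (so a half turn about z gives the same grasp; the last joint's range is limited). The gripper opens to 92 mm and grips with 3 to 60 N. Pads are 19 mm wide; open, the fingers measure 130 mm over their backs; the gripper's body (75 mm by 190 mm) begins 47 mm behind the grasp point.
Start: joints at [1.225, 0.434, 0.025, 1.573, -0.012, 1.134, -0.075], TCP at [0.15, -0.607, 0.249] pointing down, gripper open.
Joint ranges: [-2.62, 2.62], [-0.44, 2.09], [-1.27, 1.32], [0.08, 2.57], [-1.32, 4.46], [0.12, 2], [-2.74, 2.74]. Speed limits (rad/s): [2.22, 2.22, 3.01, 3.01, 3.14, 3.14, 3.14].

INTERFACE

Orientations are given as a rotation vector (axis times angle).
In Python, from cell import arm gives the robot as it stands.
- The arm moves only by the shell command python3 -m pendant 'ROWS' [FORCE]. ROWS is JSON, a list that holds one entry, the list of rows, each a list of 7 numbers: the shift along the tool's x, y, z in units of 0.04 m (1.0 is 0.04 m), then the turn, a rotation vector about the tool's x, y, z in units of 0.08 rad (1.0 is 0.08 rad), then the closure, from 0 (fully open) to 1 (shut). In form: [[[tx, ty, tz, ax, ay, az, fingers], ...]]. A call has 1 to 20 rows; each row shifts and turns the commanded pose from where the row before left it, along the tool's axes as they then stand; what a row does not reach is not made up. A row lasts 1/12 s, in which the tool goes at most 41.7 mm and 7.16 degrees, less where a joint would pass 70% of its speed; a pose out of reach is approached as far as the arm can. A call with a number of a shift or a turn outside -1 to 1 is refused whole. A call with a gripper value outside its range is refused whole. The fingers move at their own pace and stop on an object; FORCE is the grip in N (left out, the last holds). Time passes only in rows, so rows that do not move let the fingers close. It gives the time, the measured TCP pose, the force and the opening at its end, in the units of the state.
- arm.observe(): the state, without advancing time (a new reading comes with each control period).
- arm.get_image(name): name is "side" or "top" or "wrist"; returns a dict with "img" (384x512x3 uint8, red, green, blue), "z_map" (384x512 float32, m along the optical axis (not along the pixel's ray), 0 where there is no reading), "K" (3x3 intrinsics, pixels), "R" (3x3) and "t" (3): a world point X has camera coordinates R X + t. Camera axes: x right, y down, z forward; pixel columns grow to the right and rows downward; lengths in m; the calibration is good to about 2 mm. A picture is of the moment at which its call begins.
- arm.sign_off(): hands the job in, once; it reports no verdict.
The state is a dict: "clock": time; "joints": joint angles; "dq": joint speeds; "joint_efforts": joint torques, N m; "position": TCP position; "ee_rot": TCP orientation; "force": force on the tool from outside, world axes, zero at the start; "ft_torque": the same for the moment, N m; "width": opening from 0.0 (shut) to 1.0 (fully open).
Only numpy, scipy, OpenCV 4.12 (cv2) and the standard library are available. Lean on these libraries where they do the work, as an engineer would, in place of code of your own. Each camera call takes 0.05 s, during which the arm holds its last target.

TASK

Park the scoop with the curved handle: swing its hooked handle, free end first, through the upright steel ring, following the curve, until the ring sits around about the middle of the handle. Leave the scoop standing upright on the cabinet floor and let go. Leave the straight-handled scoop and the mate cup where they stand.

Things in the scene. Friction and masses are not known exactly. Their poses are not given: they have to be found in the camera images.
- scoop_mid (a point): Scoop to park: centre of its bowl, an open square grey plastic box 44 x 44 x 50 mm high, about 110 g; point 25 mm above its underside. z up; x out of the face that carries the handle, a 6 mm steel rod bent in a level arc (see scoop_hub) that ends free at x = 21, y = 116 mm. Grasp the bowl from above across its flat +y and -y faces. It stands left or right of the ring.
- scoop_hub (a point): Empty point, centre of the curved handle's 60 mm radius arc; same axes as scoop_mid. It lies 60 mm from the bowl's centre along +y and 30 mm above the underside, level with the rod. Counted counter-clockwise about it, seen from above, from the bowl's centre (0 degrees), the rod runs from 20 (bowl face) to 160 degrees (free end); its middle is at 90 (x = 60, y = 60 mm).
- eye (a point): Centre of the 30 mm hole of an upright fixed steel ring of 6 mm rod, 32 mm above the cabinet floor (a standing scoop's rod is 2 mm lower). Hole axis level, along x; y level, in the ring's plane; z up. Below it an 8 mm post and a round black foot 44 mm across, 5 mm high. World +y side of the ring is kept clear for the swing: 160 mm along its plane, 65 mm to the far and 120 mm to the robot side of it.
- plain_mid (a point): Bystander: centre of the bowl, half-way up, of another scoop with the same bowl but a straight handle reaching 115 mm from there along its +x. It stands on the other side of the ring from the curved-handled one. Not to be disturbed.
- mate_mid (a point): Bystander: white porcelain mate, 84 mm wide, 85 high, its steel bombilla reaching 150; point 45 mm above its underside. It stands in the far row of the cabinet with a glass jar (106 mm high) and a silicone cup. The cabinet lies on its back like a tray: floor at 10 mm, rim at 80 mm above the work surface, mirrored door open beyond the far rim.
Things that resemble listed ones, but are neither listed nor needed, are in the scene too. What is shaped like the part that bears scoop_mid but red is not meant.

How it is judged:
At the end, for the whole second after the job is handed in: The ring encloses the curved handle within about 33 mm along the arc of its middle, the arc centre 44 to 76 mm from the ring's centre and within 32 mm of its plane; the scoop stands upright (0.15 rad) on the cabinet floor (bowl centre below 41 mm), at rest and released (horizontal distance between eye and scoop_hub between 0.044 and 0.076 m and x of scoop_hub in the frame of eye between -0.032 and 0.032 m and x of eye in the frame of scoop_mid above 0.03 m and y of eye in the frame of scoop_mid between 0.025 and 0.092 m and angle between scoop_mid's own z axis and vertical below 0.15 rad and height (world z) of scoop_mid below 0.041 m and linear speed of hookscoop below 0.02 m/s); the robot touches nothing.
It fails at once if the straight-handled scoop is moved by more than 25 mm or tipped (distance of plain_mid from where it was at the start of the episode above 0.025 m or angle between plain_mid's own z axis and vertical above 0.4 rad).
It fails at once if the mate is moved by more than 25 mm or tipped (distance of mate_mid from where it was at the start of the episode above 0.025 m or angle between mate_mid's own z axis and vertical above 0.4 rad).
It also fails if it takes over 43 s, if anything falls off the work surface, if the arm or the gripper's body presses on something with over 40 N, if the wrist force passes 120 N, or if a joint passes its speed limit or range.

## Working session

There is one attempt and no reset: what is moved stays moved. The work goes in short steps, Python scripts to look and compute and a shell command to move; the robot and the scene stay as the last step left them, time stands still between calls to the robot, and variables do not carry over. Pictures are saved under pics/ and viewed, and the job is handed in when it is done.

```bash
ls; mkdir -p pics; python3 - <<'E'
from cell import arm
import cv2,numpy as np
s=arm.observe();print(s)
for n in ["side","top","wrist"]:
    d=arm.get_image(n);cv2.imwrite(f"pics/{n}0.png",d["img"][:,:,::-1]);np.savez(f"{n}0.npz",**d)
    print(n,d["K"].tolist(),d["R"].round(3).tolist(),d["t"])
E
```

```text
pics
{'clock': 0.0, 'joints': array([ 1.22542052,  0.43523806,  0.02498145,  1.57406923, -0.0115782 ,
        1.13402252, -0.07508051]), 'dq': array([-6.63423240e-05,  1.02133816e-03,  3.48098040e-04, -4.82025693e-04,
        1.09512507e-04, -1.82859516e-04,  8.97410868e-04]), 'joint_efforts': array([-1.32546527e-03, -6.67833853e+01,  9.85150784e-01, -3.14454675e+01,
       -6.04557549e-02,  4.27585992e-02,  1.92579027e-04]), 'position': array([ 0.1500718 , -0.60622949,  0.24794647]), 'ee_rot': array([-3.11694416e+00, -3.80152026e-01,  5.62545988e-04]), 'force': array([0.30537509, 0.63148951, 0.04853104]), 'ft_torque': array([-0.01751258,  0.03569309,  0.01755572]), 'width': 1.00175554086794}
side [[474.47417871843675, 0.0, 254.294734026442], [0.0, 474.47417871843675, 194.11499924275137], [0.0, 0.0, 1.0]] [[-0.744, -0.668, -0.009], [-0.43, 0.488, -0.76], [0.512, -0.562, -0.65]] [0.27587679 0.28575837 0.96135972]
top [[461.53499754588836, 0.0, 262.1361904357479], [0.0, 461.53499754588836, 197.7888040342939], [0.0, 0.0, 1.0]] [[0.025, -1.0, 0.01], [-0.987, -0.026, -0.156], [0.156, -0.006, -0.988]] [-0.12069181  0.47378076  1.11256598]
wrist [[294.1282499779395, 0.0, 258.0053409078462], [0.0, 294.1282499779395, 191.41958213410695], [0.0, 0.0, 1.0]] [[0.242, -0.97, -0.002], [-0.936, -0.234, 0.262], [-0.255, -0.061, -0.965]] [-0.62221562 -0.03412977  0.38886326]
```

View pics/top0.png

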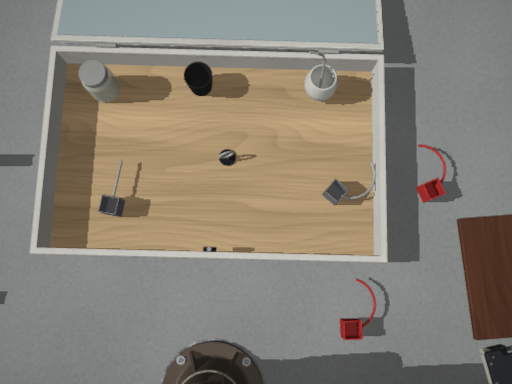

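View pics/side0.png

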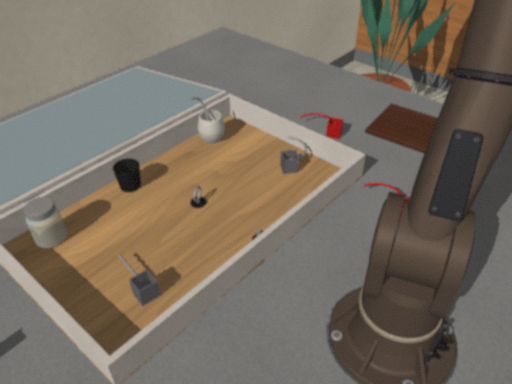

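```bash
python3 - <<'E'
import cv2,numpy as np
t=cv2.imread("pics/top0.png")
a=cv2.resize(t[150:215,310:390],None,fx=5,fy=5,interpolation=cv2.INTER_CUBIC)
b=cv2.resize(t[135:180,205:265],None,fx=6.6,fy=7.2,interpolation=cv2.INTER_CUBIC)[:325]
h=np.hstack([a,b[:, :396]]);cv2.imwrite("pics/c0.png",h);print(h.shape)
E
```

```text
Traceback (most recent call last):
ValueError: all the input array dimensions except for the concatenation axis must match exactly, but along dimension 0, the array at index 0 has size 325 and the array at index 1 has size 324
```

```bash
cat > h.py <<'E'
import numpy as np,cv2
from scipy.spatial.transform import Rotation as Ro
def ray(d,u,v,z):
    K,R,t=d["K"],d["R"],d["t"]
    c=-R.T@t; r=R.T@np.linalg.inv(K)@np.array([u,v,1.])
    return c+r*(z-c[2])/r[2]
def proj(d,X):
    p=d["K"]@(d["R"]@np.array(X)+d["t"]);return p[:2]/p[2]
def cloud(d):
    K,R,t=d["K"],d["R"],d["t"];z=d["z_map"];v,u=np.mgrid[0:z.shape[0],0:z.shape[1]]
    P=np.stack([(u-K[0,2])/K[0,0]*z,(v-K[1,2])/K[1,1]*z,z],-1)
    return (P-t)@R
E
python3 - <<'E'
from h import *
d=dict(np.load("top0.npz"));P=cloud(d)
np.set_printoptions(suppress=True,precision=3)
print("floor",np.median(P[150:230,250:300,2]), np.isfinite(P).all())
print("zmap hook");print((P[175:210:2,318:386:3,2]*1000).astype(int))
print("ring");print((P[146:170,216:262:2,2]*1000).astype(int))
E
```

```text
floor 0.010007140296370787 True
zmap hook
[[  12    8   14   12   10    9    4   11   10    5   11   10    9    7
    15    9   10    8    8   42   61   81   79]
 [   8    7    8   11    6   13   14   13    9   13   10   12   10    8
    10    5   12   11    7   47   60   76   80]
 [   9    9   12   13   10    9   61    9   10   11    9    9   11   12
     7    9    6    9    9   42   62   77   80]
 [  14   11   12    8   10   62   45   61   12    6    7   14    6    5
    13    9    8    7    8   30   60   77   82]
 [   8   11    5    7   11   11   29   49   57   14   11   10    9    8
     9   14    5   12   41   32   60   79   78]
 [  16   11    9    9   60   14   16   32   52   11   12   11    8   10
     9   13   10   11   47   28   63   80   83]
 [  13    7    9   15   13   13   16   19   37   60    9   13   11    8
    12   12   12   12   45   30   58   84   77]
 [   8   11    8   59 1173   13   15   11   24   49   59    6   12    8
    12    9    9   46   11   31   62   78   79]
 [   8    8   52   16   14   14   14   13   15   28    7    9   12    8
    12    7   41   11    8
[... 3288 characters left out ...]
0   14   16   13   17    9    8    7    9    9    8
    10   11    9    2    8    8   10   11    8]
 [   8    8    4   10   15   12   12   10    6    6    9    9   12   10
    13    9   13    8   14   11    8    6   12]
 [   9    9    7   11   11    7    6   13    8    5   10   14   13    8
     8    8    9   10    6    9    8    8   13]
 [   8    9   11   14    8   11    9    8   11   10    7   11    9   11
     7    6    8    9    8   14    9    7    8]
 [   8   10   11   10   12    8   12   11   12    9   12   10    5   10
     7   11   10   13   10   11    9    9    6]
 [   7    7   10    7    7    9    9    9    7   10   11   12    8   11
     9   10    9   10    8   10    9   11    3]]
```

```bash
python3 - <<'E'
from h import *
np.set_printoptions(suppress=True,precision=4)
import cv2
t=cv2.imread("pics/top0.png")
a=cv2.resize(t[150:215,310:390],(400,325),interpolation=cv2.INTER_CUBIC)
b=cv2.resize(t[135:180,205:260],(397,325),interpolation=cv2.INTER_CUBIC)
cv2.imwrite("pics/c0.png",np.hstack([a,b]))
d=dict(np.load("top0.npz"));P=cloud(d)
def pts(r0,r1,c0,c1,z0,z1):
    v,u=np.mgrid[r0:r1,c0:c1]; q=P[r0:r1,c0:c1]
    m=(q[...,2]>z0)&(q[...,2]<z1); return q[m],u[m],v[m]
q,u,v=pts(175,210,318,350,.054,.068)
rim=q[:,:2]; pix=np.array([ray(d,a,b,.06)[:2] for a,b in zip(u,v)])
print("rim",len(q),cv2.minAreaRect((pix*1000).astype(np.float32)))
q,u,v=pts(160,205,348,376,.035,.055)
img=d["img"]
keep=u<376
c=np.array([ray(d,a,b,.042)[:2] for a,b in zip(u,v)])
for a,b,cc,i in zip(u,v,c,range(999)): 
    if i%3==0: print(a,b,cc.round(4),end=" ")
from scipy.optimize import least_squares
f=least_squares(lambda p:np.hypot(*(c-p).T)-.06,[.5,-.2],loss="soft_l1",f_scale=.002)
print("\nhub",f.x,np.abs(f.fun).mean(),len(c))
f=least_squares(lambda p:np.hypot(*(c-p[:2]).T)-p[2],[.5,-.2,.06],loss="soft_l1",f_scale=.002);print(f.x)
q,u,v=pts(140,160,214,240,.045,.07)
e=np.array([ray(d,a,b,.060)[:2] for a,b in zip(u,v)])
print("ring",q.mean(0),len(q)); mm=q[:,2]>.055
qq=q[mm][:,:2];w=np.linalg.svd(qq-qq.mean(0))[2][0];print(w,qq.mean(0),((qq-qq.mean(0))@w).min(),((qq-qq.mean(0))@w).max())
q,u,v=pts(146,170,216,240,.0125,.02)
q=q[:,:2];print("foot",cv2.minEnclosingCircle((q*1000).astype(np.float32)))
E
```

```text
rim 102 ((497.1589660644531, -290.4964294433594), (43.82212448120117, 45.42787170410156), 49.74644470214844)
375 161 [ 0.5773 -0.3907] 371 163 [ 0.5718 -0.3806] 372 164 [ 0.5693 -0.3831] 372 165 [ 0.5667 -0.383 ] 372 166 [ 0.5642 -0.383 ] 373 167 [ 0.5616 -0.3855] 373 168 [ 0.5591 -0.3854] 373 169 [ 0.5565 -0.3854] 373 170 [ 0.5539 -0.3854] 374 171 [ 0.5514 -0.3879] 375 172 [ 0.5489 -0.3903] 374 174 [ 0.5437 -0.3878] 375 175 [ 0.5412 -0.3902] 374 177 [ 0.536  -0.3877] 375 178 [ 0.5336 -0.3901] 375 179 [ 0.531  -0.3901] 375 180 [ 0.5285 -0.3901] 372 182 [ 0.5232 -0.3825] 372 183 [ 0.5206 -0.3824] 372 184 [ 0.5181 -0.3824] 372 185 [ 0.5155 -0.3824] 371 186 [ 0.5129 -0.3798] 371 187 [ 0.5104 -0.3798] 370 188 [ 0.5078 -0.3773] 369 189 [ 0.5052 -0.3747] 368 190 [ 0.5026 -0.3722] 367 191 [ 0.5    -0.3697] 365 192 [ 0.4973 -0.3647] 363 193 [ 0.4946 -0.3596] 366 193 [ 0.4948 -0.3671] 363 194 [ 0.4921 -0.3596] 358 195 [ 0.4893 -0.3471] 361 195 [ 0.4895 -0.3546] 348 196 [ 0.4861 -0.3222] 351 196 [ 0.4863 -0.3297] 354 196 [ 0.4865 -0.3371] 357 196 [ 0.4867 -0.3446] 360 196 [ 0.4869 -0.3521] 349 197 [ 0.4836 -0.3247] 352 197 [ 0.4838 -0.3321] 355 197 [ 0.484  -0.3396] 358 197 [ 0.4842 -0.3471] 350 198 [ 0.4812 -0.3271] 353 198 [ 0.4814 -0.3346] 
hub [ 0.5439 -0.3295] 0.0016372354506710212 131
[ 0.5445 -0.3286  0.0608]
ring [ 0.5852 -0.0172  0.0574] 44
[ 0.4079 -0.913 ] [ 0.585  -0.0164] -0.01735970674869415 0.015869029059056548
foot ((584.4854736328125, -20.402921676635742), 39.17744827270508)
```

View pics/c0.png

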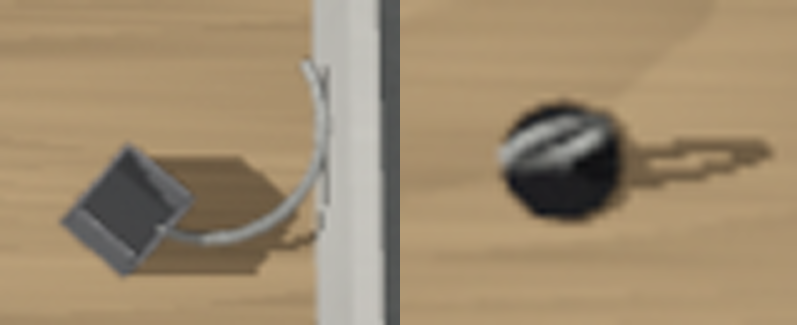

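The job scoop is the grey curved one at top px (335,192). The red ones at (431,190) and (351,328) have the wrong colour, and (112,205) has a straight handle. The crop confirms this: square grey bowl, curved rod at right, and the ring at (228,155).

```bash
cat >> h.py <<'E'
def yaw(s):
    R=Ro.from_rotvec(s["ee_rot"]).as_matrix(); return np.degrees(np.arctan2(R[1,1],R[0,1])),R
def go(goal,yd,s=None):
    "translation (tool units, before turn) and turn units about tool z; tool held vertical"
    from cell import arm
    s=s or arm.observe(); y,R=yaw(s)
    d=R.T@(np.array(goal)-s["position"])/.04
    dy=(yd-y+180)%360-180
    # tilt error
    tilt=Ro.from_matrix(R.T@Ro.from_euler("z",np.radians(y)-np.pi/2+np.pi).as_matrix()@np.diag([-1.,1,-1])@np.diag([1.,1,1])).as_rotvec()
    print("pos",s["position"].round(4),"yaw_y",round(y,2),"shift units",d.round(2),"az units",round(-np.radians(dy)/.08,2),"zaxis",R[:,2].round(4),"t",round(s["clock"],2),"w",round(s["width"],3))
E
python3 -c "
from h import *
go([.497,-.2905,.2],-40)"
```

```text
pos [ 0.1501 -0.6063  0.2481] yaw_y -76.09 shift units [10.32 -5.58  1.21] az units -7.87 zaxis [-4.0e-04  1.1e-03 -1.0e+00] t 0.15 w 1.003
```

```bash
python3 -m pendant '[[[0.3,-0.2,0,0,0,0,0],[0.7,-0.4,0,0,0,0,0],[0.8,-0.42,0.1,0,0,0,0],[0.8,-0.42,0.1,0,0,0,0],[0.8,-0.42,0.1,0,0,0,0],[0.8,-0.42,0.1,0,0,0,0],[0.8,-0.42,0.1,0,0,0,0],[0.8,-0.42,0.1,0,0,0,0],[0.8,-0.42,0.1,0,0,0,0],[0.8,-0.42,0.1,0,0,0,0],[0.8,-0.42,0.1,0,0,0,0],[0.8,-0.42,0.1,0,0,0,0],[0.8,-0.42,0.1,0,0,0,0],[0.52,-0.36,0.1,0,0,0,0]]]'
python3 -m pendant '[[[0,0,0,0,0,-0.8,0],[0,0,0,0,0,-0.8,0],[0,0,0,0,0,-0.8,0],[0,0,0,0,0,-0.8,0],[0,0,0,0,0,-0.8,0],[0,0,0,0,0,-0.8,0],[0,0,0,0,0,-0.8,0],[0,0,0,0,0,-0.8,0],[0,0,0,0,0,-0.8,0],[0,0,0,0,0,-0.67,0],[0,0,0,0,0,0,0],[0,0,0,0,0,0,0]]]'
python3 - <<'E'
from h import *
from cell import arm
go([.497,-.2905,.2],-40)
d=arm.get_image("wrist");cv2.imwrite("pics/w1.png",d["img"][:,:,::-1]);np.savez("wrist1.npz",**d)
d=arm.get_image("top");cv2.imwrite("pics/t1.png",d["img"][:,:,::-1]);np.savez("top1.npz",**d)
E
```

```text
clock: 1.32
position: [0.5001, -0.2867, 0.2006]
ee_rot: [-3.117, -0.385, -0.002]
force: [0.6, -0.0, 0.4]
width: 1.001
clock: 2.32
position: [0.4972, -0.2901, 0.2007]
ee_rot: [-2.848, -1.325, -0.0]
force: [0.8, -0.1, -0.3]
width: 1.0
pos [ 0.4972 -0.2901  0.2007] yaw_y -40.09 shift units [-0.01  0.    0.02] az units -0.02 zaxis [-1.e-04  3.e-04 -1.e+00] t 2.32 w 1.0
```

View pics/w1.png

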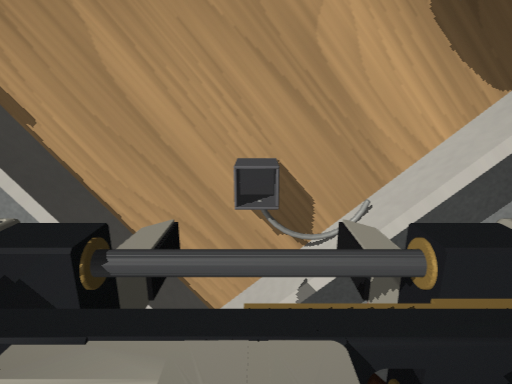

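The wrist view shows the grey bowl at (257,184), square to the jaws. Its curved rod runs from (265,208) to the free end at (368,202).

```bash
python3 - <<'E'
from h import *
np.set_printoptions(suppress=True,precision=4)
d=dict(np.load("wrist1.npz"));P=cloud(d)
sub=(slice(150,215),slice(225,290))
m=(P[sub][...,2]>.055)&(P[sub][...,2]<.066)
vv,uu=np.nonzero(m);pix=np.array([ray(d,a+225,b+150,.06)[:2] for a,b in zip(uu,vv)])
print(len(pix),cv2.minAreaRect((pix*1000).astype(np.float32)),np.median(P[sub][m][:,2]))
for n in ["top1.npz","wrist1.npz"]:
    d=dict(np.load(n));P=cloud(d)
    # rim corners of the bowl predicted
    print(n,proj(d,[.497,-.2905,.06]),proj(d,[.585,-.0165,.06]))
E
python3 - <<'E'
from h import *
# wrist crop
d=dict(np.load("wrist1.npz"))
c=d["img"][145:245,220:380,::-1];cv2.imwrite("pics/w1c.png",cv2.resize(c,None,fx=5,fy=5,interpolation=cv2.INTER_CUBIC))
E
```

```text
599 ((495.0739440917969, -287.6669616699219), (43.885223388671875, 43.677268981933594), 50.031410217285156) 0.05844035378453655
top1.npz [336.5101 190.1052] [226.1426 152.2995]
wrist1.npz [260.0304 188.3757] [ 112.0732 -164.2538]
```

View pics/w1c.png

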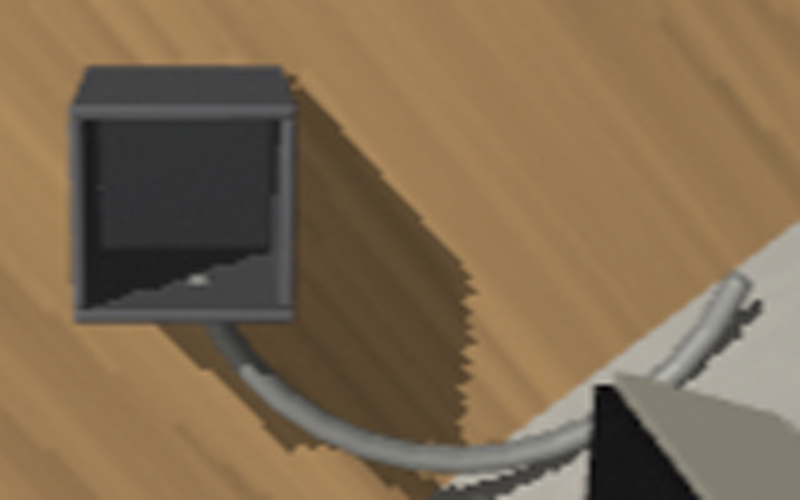

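View pics/t1.png

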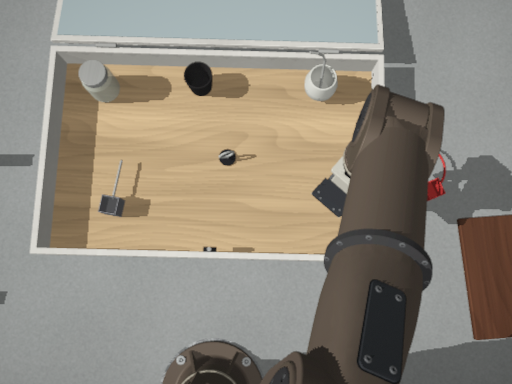

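```bash
python3 -m pendant '[[[0,-0.06,0.4,0,0,0,0],[0,0,0.5,0,0,0,0],[0,0,0.5,0,0,0,0],[0,0,0.5,0,0,0,0],[0,0,0.5,0,0,0,0],[0,0,0.5,0,0,0,0],[0,0,0.4,0,0,0,0],[0,0,0.3,0,0,0,0],[0,0,0.2,0,0,0,0],[0,0,0,0,0,0,0],[0,0,0,0,0,0,0.6],[0,0,0,0,0,0,0.8],[0,0,0,0,0,0,0.8],[0,0,0,0,0,0,0.8],[0,0,0,0,0,0,0.8],[0,0,0,0,0,0,0.8],[0,0,0,0,0,0,0.8],[0,0,0,0,0,0,0.8]]]' 25
python3 - <<'E'
from h import *
go([.497,-.2905,.05],-40)
E
```

```text
clock: 3.92
position: [0.4955, -0.2893, 0.0488]
ee_rot: [2.847, 1.327, 0.0]
force: [-1.1, -0.2, 2.2]
width: 0.478
pos [ 0.4955 -0.2893  0.0488] yaw_y -40.02 shift units [ 0.    0.05 -0.03] az units -0.0 zaxis [ 2.e-04 -1.e-04 -1.e+00] t 3.92 w 0.478
```

```bash
python3 -m pendant '[[[0,0,-0.2,0,0,0,0.8],[0,0,-0.4,0,0,0,0.8],[0,0,-0.5,0,0,0,0.8],[0,0,-0.5,0,0,0,0.8],[0,0,-0.4,0,0,0,0.8],[0,0,-0.2,0,0,0,0.8],[0,0,0,0,0,0,0.8]]]'
python3 - <<'E'
from h import *
from cell import arm
np.set_printoptions(suppress=True,precision=4)
go([.5315,.09,.136],-61)
d=dict(np.load("top1.npz"));P=cloud(d)
im=d["img"].astype(int);sub=(slice(143,172),slice(212,244))
dark=(im[sub].max(-1)<60).astype(np.uint8)
v,u=np.nonzero(dark)
foot=np.array([ray(d,a+212,b+143,.015)[:2] for a,b in zip(u,v)]);print("foot dark",cv2.minEnclosingCircle((foot*1000).astype(np.float32)),len(u))
s=arm.get_image("side");np.savez("side1.npz",**s);cv2.imwrite("pics/s1.png",s["img"][:,:,::-1])
c=s["img"][170:220,170:230,::-1];cv2.imwrite("pics/s1c.png",cv2.resize(c,None,fx=9,fy=9,interpolation=cv2.INTER_CUBIC))
E
```

```text
clock: 4.5
position: [0.4964, -0.2897, 0.1388]
ee_rot: [2.845, 1.326, 0.003]
force: [0.2, 0.2, -1.3]
width: 0.477
pos [ 0.4964 -0.2897  0.1388] yaw_y -40.03 shift units [ 7.83 -5.43  0.06] az units 4.58 zaxis [ 0.0029 -0.0016 -1.    ] t 4.5 w 0.477
foot dark ((583.8131713867188, -16.186370849609375), 19.855039596557617) 95
```

View pics/s1c.png

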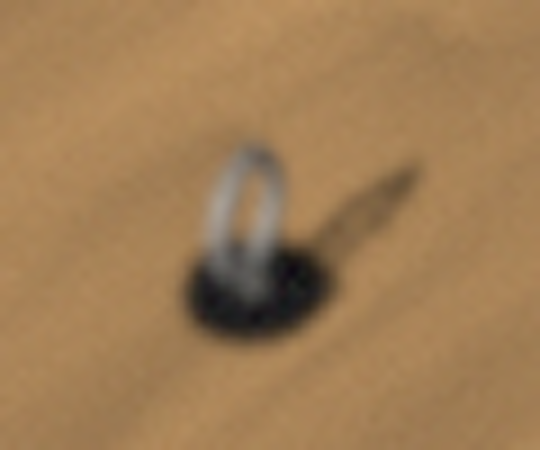

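View pics/s1.png

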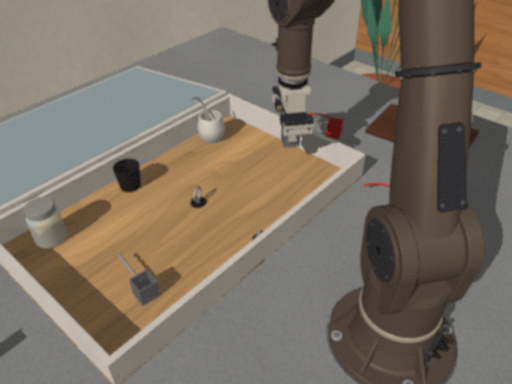

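```bash
python3 -m pendant '[[[0.2,-0.15,0,0,0,0,0.8],[0.4,-0.28,0,0,0,0,0.8],[0.56,-0.39,0,0,0,0,0.8],[0.56,-0.39,0,0,0,0,0.8],[0.56,-0.39,0,0,0,0,0.8],[0.56,-0.39,0,0,0,0,0.8],[0.56,-0.39,0,0,0,0,0.8],[0.56,-0.39,0,0,0,0,0.8],[0.56,-0.39,0,0,0,0,0.8],[0.56,-0.39,0,0,0,0,0.8],[0.56,-0.39,0,0,0,0,0.8],[0.56,-0.39,0,0,0,0,0.8],[0.56,-0.39,0,0,0,0,0.8],[0.56,-0.39,0,0,0,0,0.8],[0.4,-0.28,0,0,0,0,0.8],[0.2,-0.15,0,0,0,0,0.8]]]'
python3 -m pendant '[[[0,0,0,0,0,0.4,0.8],[0,0,0,0,0,0.6,0.8],[0,0,0,0,0,0.6,0.8],[0,0,0,0,0,0.6,0.8],[0,0,0,0,0,0.6,0.8],[0,0,0,0,0,0.6,0.8],[0,0,0,0,0,0.6,0.8],[0,0,0,0,0,0.4,0.8],[0,0,0,0,0,0.2,0.8],[0,0,0,0,0,0,0.8],[0,0,0,0,0,0,0.8]]]'
python3 - <<'E'
from h import *
from cell import arm
go([.5315,.09,.136],-61)
d=arm.get_image("wrist");cv2.imwrite("pics/w2.png",d["img"][:,:,::-1]);np.savez("wrist2.npz",**d)
for r in ([.585,-.0165,.06],[.585,-.0165,.042],[.584,-.017,.015]):print(proj(d,r))
E
```

```text
clock: 5.88
position: [0.5282, 0.0998, 0.1356]
ee_rot: [-2.843, -1.332, 0.002]
force: [-0.6, -0.0, -0.7]
width: 0.476
clock: 6.8
position: [0.529, 0.0956, 0.1362]
ee_rot: [3.042, 0.785, -0.002]
force: [0.6, -0.3, -1.5]
width: 0.477
pos [0.529  0.0956 0.1362] yaw_y -61.06 shift units [-0.01  0.15  0.01] az units -0.01 zaxis [-9.e-04 -4.e-04 -1.e+00] t 6.8 w 0.477
[425.29791047 214.98614108]
[413.25388462 207.50921621]
[397.92187998 199.29924829]
```

View pics/w2.png

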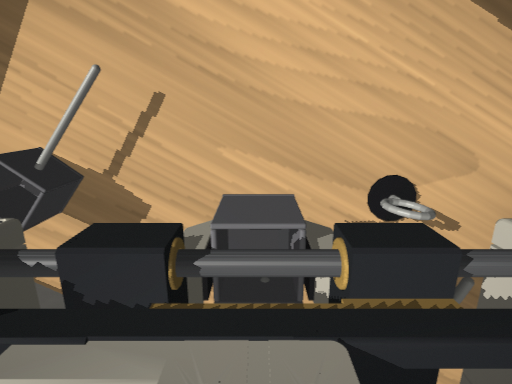

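The wrist view shows the ring at about (410,207) on its black foot at (392,198). The held bowl is at (258,250) and the straight scoop at (40,185).

```bash
python3 - <<'E'
from h import *
np.set_printoptions(suppress=True,precision=4)
d=dict(np.load("wrist2.npz"));P=cloud(d);im=d["img"].astype(int)
r0,r1,c0,c1=170,222,362,440
q=P[r0:r1,c0:c1];z=q[...,2];I=im[r0:r1,c0:c1]
v,u=np.nonzero((I.max(-1)<45)); f=np.array([ray(d,a+c0,b+r0,.015)[:2] for a,b in zip(u,v)])
print("foot",cv2.minEnclosingCircle((f*1000).astype(np.float32)),len(f))
m=(z>.025)&(z<.07)&(I.min(-1)>70)&(I.max(-1)-I.min(-1)<25)
p=q[m];print(len(p),p.mean(0),p.min(0),p.max(0))
xy=p[:,:2];w=np.linalg.svd(xy-xy.mean(0))[2]
print("line",w[0],np.degrees(np.arctan2(*w[0][::-1])),"mid of extent")
a=(xy-xy.mean(0))@w[0];print(xy.mean(0),a.min(),a.max(),xy.mean(0)+w[0]*(np.percentile(a,1)+np.percentile(a,99))/2, ((xy-xy.mean(0))@w[1]).std())
# robust top part
c=im[165:235,355:445,::-1].astype(np.uint8);cv2.imwrite("pics/w2c.png",cv2.resize(c,None,fx=7,fy=7,interpolation=cv2.INTER_CUBIC))
E
```

```text
foot ((582.197998046875, -11.129472732543945), 21.852399826049805) 1227
680 [ 0.5821 -0.011   0.0459] [ 0.5731 -0.0287  0.025 ] [0.5912 0.0065 0.0627]
line [ 0.3712 -0.9285] -68.20949444015548 mid of extent
[ 0.5821 -0.011 ] -0.018590898378116942 0.01980480811924914 [ 0.5821 -0.011 ] 0.0015831409731838415
```

View pics/w2c.png

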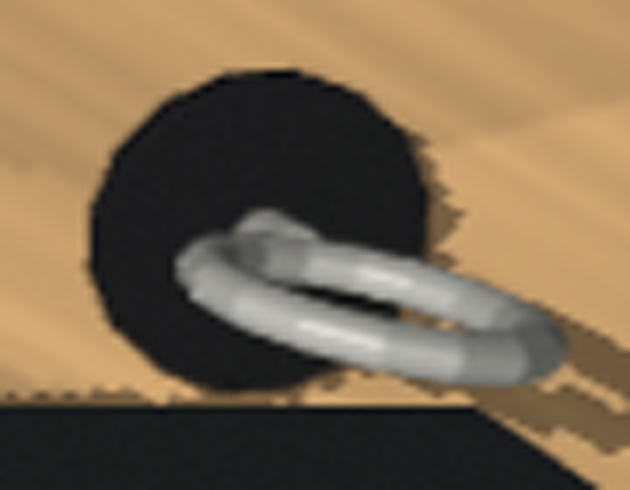

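```bash
python3 - <<'E'
from h import *
from cell import arm
np.set_printoptions(suppress=True,precision=4)
d=dict(np.load("side1.npz"));im=d["img"].astype(int);r0,r1,c0,c1=185,215,185,212
I=im[r0:r1,c0:c1];v,u=np.nonzero(I.max(-1)<75)
f=np.array([ray(d,a+c0,b+r0,.015)[:2] for a,b in zip(u,v)]);print("side foot",cv2.minEnclosingCircle((f*1000).astype(np.float32)),len(f))
P=cloud(d)[r0-15:r1,c0:c1];z=P[...,2];m=(z>.03)&(z<.07);p=P[m];print("side ring",p.mean(0),len(p),p[p[:,2]>.05].mean(0))
# held bowl in wrist
d=dict(np.load("wrist2.npz"));P=cloud(d);TCP=np.array([.529,.0956])
m=np.zeros(P.shape[:2],bool);m[190:250,205:315]=1
q=P[m];k=(q[:,2]>.135)&(q[:,2]<.155)
ty=np.array([np.cos(np.radians(-61.06)),np.sin(np.radians(-61.06))]);tx=np.array([-ty[1],ty[0]])
q=q[(q[:,2]>.10)&(q[:,2]<.16)]
a=(q[:,:2]-TCP)@ty;b=(q[:,:2]-TCP)@tx;print(len(q),np.percentile(a,[1,5,50,95,99]),np.percentile(b,[5,50,95]))
t=arm.get_image("top");np.savez("top2.npz",**t);cv2.imwrite("pics/t2.png",cv2.resize(t["img"][110:210,180:300,::-1],None,fx=6,fy=6,interpolation=cv2.INTER_CUBIC))
E
```

```text
side foot ((580.5032958984375, -11.197525978088379), 20.141796112060547) 94
side ring [ 0.5793 -0.0091  0.0482] 60 [ 0.5788 -0.0083  0.0579]
4057 [-0.0284 -0.0231 -0.0013  0.0224  0.0263] [-0.002   0.0213  0.0218]
```

View pics/t2.png

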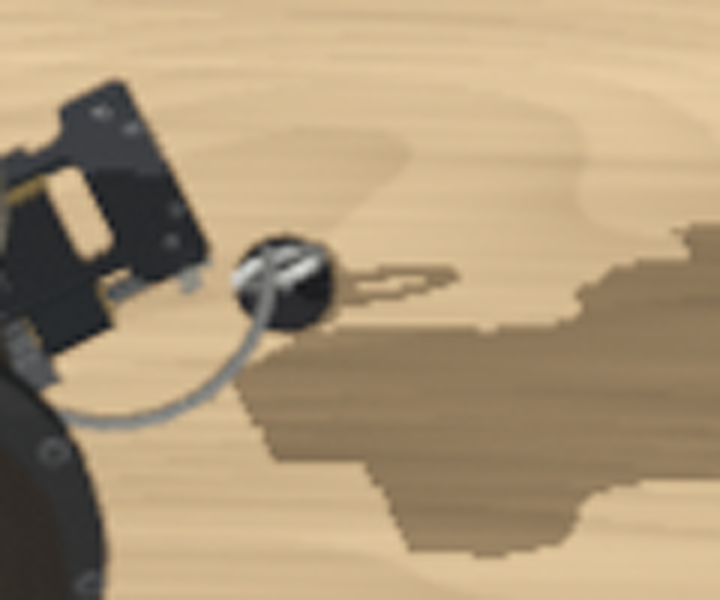

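```bash
python3 - <<'E'
from h import *
d=dict(np.load("top2.npz"))
print(ray(d,224.5,152.5,.1274), "expected tip .5668 -.0161; top ring est .585 -.0164")
go([.535,.0992,.1362],-66)
E
```

```text
[ 0.56701691 -0.01786669  0.1274    ] expected tip .5668 -.0161; top ring est .585 -.0164
pos [0.5293 0.0956 0.1365] yaw_y -61.07 shift units [ 0.17 -0.01  0.01] az units 1.08 zaxis [-5.e-04 -2.e-04 -1.e+00] t 6.9 w 0.472
```

```bash
python3 -m pendant '[[[0.1,0,0,0,0,0,0.8],[0.09,0,0,0,0,0.3,0.8],[0,0.03,0,0,0,0.5,0.8],[0,0,0.2,0,0,0.28,0.8],[0,0,0.4,0,0,0,0.8],[0,0,0.5,0,0,0,0.8],[0,0,0.4,0,0,0,0.8],[0,0,0.3,0,0,0,0.8],[0,0,0.2,0,0,0,0.8],[0,0,0.1,0,0,0,0.8],[0,0,0,0,0,0,0.8],[0,0,0,0,0,0,0.8]]]'
python3 - <<'E'
from h import *
from cell import arm
go([.536,.098,.0518],-66)
t=arm.get_image("top");np.savez("top3.npz",**t);cv2.imwrite("pics/t3.png",cv2.resize(t["img"][110:210,180:300,::-1],None,fx=6,fy=6,interpolation=cv2.INTER_CUBIC))
E
```

```text
clock: 7.9
position: [0.537, 0.0986, 0.0529]
ee_rot: [3.073, 0.652, 0.001]
force: [0.1, 0.1, -1.4]
width: 0.475
pos [0.537  0.0986 0.0529] yaw_y -66.06 shift units [-0.03  0.    0.03] az units -0.01 zaxis [ 3.e-04  1.e-04 -1.e+00] t 7.9 w 0.475
```

View pics/t3.png

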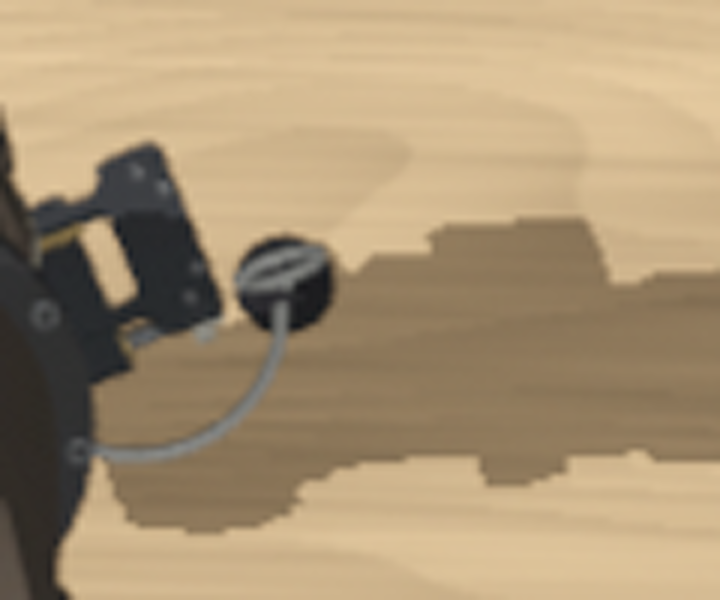

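```bash
python3 - <<'E'
from h import *
d=dict(np.load("top3.npz"))
print(ray(d,227,154.7,.042),ray(d,226.8,157.3,.044)); 
b=np.array([.537,.0986]);a=np.radians(-66.06);y=np.array([np.cos(a),np.sin(a)]);x=np.array([y[1],-y[0]])
print("tip pred",b+.0205*x+.1164*y)
E
```

```text
[ 0.58349379 -0.01750323  0.042     ] [ 0.57627067 -0.01739475  0.044     ]
tip pred [ 0.56549636 -0.0161047 ]
```

```bash
python3 - <<'E'
from h import *
from scipy.optimize import least_squares
d=dict(np.load("top3.npz"));P=cloud(d)
b=np.array([.537,.0986]);a=np.radians(-66.06);y=np.array([np.cos(a),np.sin(a)]);x=np.array([y[1],-y[0]])
v,u=np.mgrid[150:190,197:232];z=P[150:190,197:232,2];m=(z>.034)&(z<.056)&(v>157)
u,v=u[m],v[m];c=np.array([ray(d,i,j,.046)[:2] for i,j in zip(u,v)])
f=least_squares(lambda p:np.hypot(*(c-p).T)-.06,b+.06*y,loss="soft_l1",f_scale=.002)
print("hub meas",f.x,"pred",b+.06*y,abs(f.fun).mean(),len(c),"rod z",np.median(z[m]))
i=np.argsort(v)
for k in i[:12]:print(u[k],v[k],c[k].round(4))
t=d["img"][145:175,215:245,::-1];cv2.imwrite("pics/t3c.png",cv2.resize(t,None,fx=18,fy=18,interpolation=cv2.INTER_NEAREST))
E
```

```text
hub meas [0.56331711 0.04194905] pred [0.56134679 0.04376175] 0.001586056649541588 114 rod z 0.04636016952582199
226 160 [ 0.5688 -0.0158]
227 160 [ 0.5689 -0.0183]
226 161 [ 0.5662 -0.0159]
227 161 [ 0.5663 -0.0184]
228 161 [ 0.5664 -0.0209]
226 162 [ 0.5637 -0.016 ]
227 162 [ 0.5637 -0.0185]
226 163 [ 0.5611 -0.0161]
227 163 [ 0.5612 -0.0186]
227 164 [ 0.5586 -0.0187]
226 165 [ 0.556  -0.0163]
227 165 [ 0.556  -0.0188]
```

View pics/t3c.png

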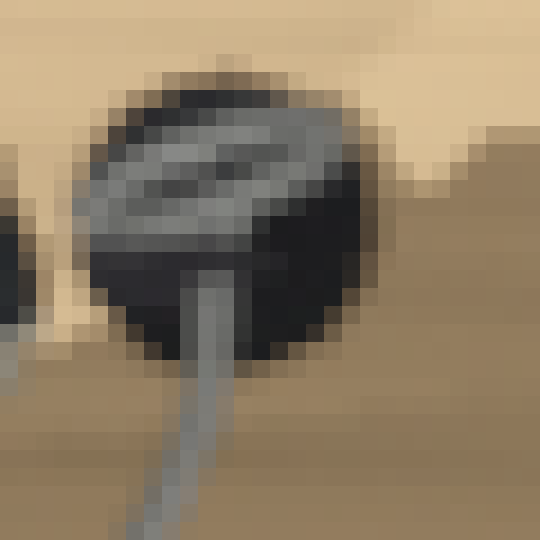

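Measured hub-to-ring distance is 62 mm, against 60 mm nominal, with ±12 mm of clearance. Swinging now.

```bash
python3 -m pendant '[[[-0.03,0.03,0,0,0,-0.25,0.8],[-0.06,0.001,0,0,0,-0.5,0.8],[-0.06,0.001,0,0,0,-0.5,0.8],[-0.06,0.001,0,0,0,-0.5,0.8],[-0.06,0.001,0,0,0,-0.5,0.8],[-0.06,0.001,0,0,0,-0.5,0.8],[-0.06,0.001,0,0,0,-0.5,0.8],[-0.06,0.001,0,0,0,-0.5,0.8],[-0.06,0.001,0,0,0,-0.5,0.8],[-0.06,0.001,0,0,0,-0.5,0.8],[-0.06,0.001,0,0,0,-0.5,0.8],[-0.06,0.001,0,0,0,-0.5,0.8],[-0.06,0.001,0,0,0,-0.5,0.8],[-0.03,0.001,0,0,0,-0.25,0.8],[0,0,0,0,0,0,0.8]]]'
python3 - <<'E'
from h import *
from cell import arm
go([.536,.098,.0518],-66)
s=arm.observe();y,_=yaw(s);a=np.radians(y);print("hub",s["position"][:2]+.06*np.array([np.cos(a),np.sin(a)]),s["force"])
t=arm.get_image("top");cv2.imwrite("pics/t4.png",cv2.resize(t["img"][110:210,180:300,::-1],None,fx=6,fy=6,interpolation=cv2.INTER_CUBIC))
E
```

```text
clock: 9.2
position: [0.5133, 0.0776, 0.0532]
ee_rot: [2.802, 1.42, 0.001]
force: [-0.4, -0.5, -1.0]
width: 0.48
pos [0.5133 0.0776 0.0532] yaw_y -36.23 shift units [0.75 0.16 0.04] az units 6.5 zaxis [ 8.e-04 -1.e-04 -1.e+00] t 9.2 w 0.48
hub [0.56166664 0.04213055] [-0.38877664 -0.47015892 -0.98875553]
```

View pics/t4.png

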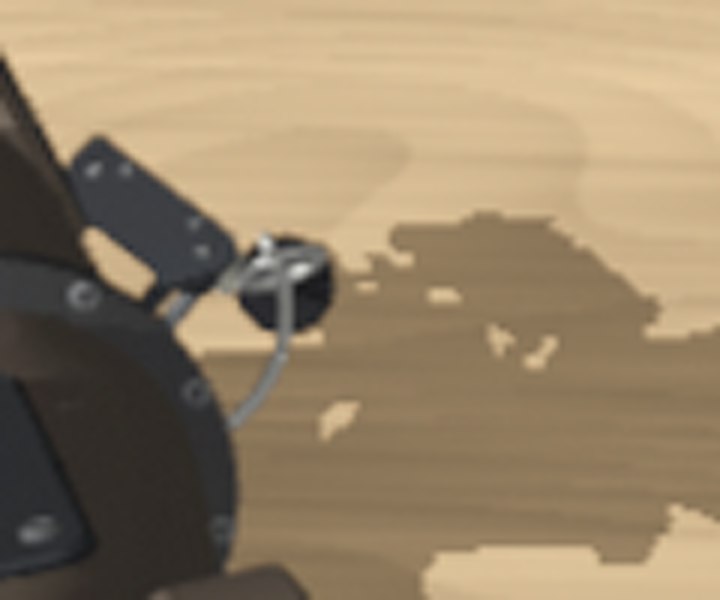

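The rod's tip has gone through and shows beyond the ring at crop (265,240), with no contact force. Continuing.

```bash
python3 -m pendant '[[[-0.03,0,0,0,0,-0.25,0.8],[-0.06,0.001,0,0,0,-0.5,0.8],[-0.06,0.001,0,0,0,-0.5,0.8],[-0.06,0.001,0,0,0,-0.5,0.8],[-0.06,0.001,0,0,0,-0.5,0.8],[-0.06,0.001,0,0,0,-0.5,0.8],[-0.06,0.001,0,0,0,-0.5,0.8],[-0.06,0.001,0,0,0,-0.5,0.8],[-0.06,0.001,0,0,0,-0.5,0.8],[-0.06,0.001,0,0,0,-0.5,0.8],[-0.06,0.001,0,0,0,-0.5,0.8],[-0.06,0.001,0,0,0,-0.5,0.8],[-0.06,0.001,0,0,0,-0.5,0.8],[-0.06,0.001,0,0,0,-0.5,0.8],[-0.03,0.001,0,0,0,-0.25,0.8],[0,0,0,0,0,0,0.8]]]'
python3 - <<'E'
from h import *
from cell import arm
go([.5049,.0206,.0518],22)
s=arm.observe();y,_=yaw(s);a=np.radians(y);print("hub",s["position"][:2]+.06*np.array([np.cos(a),np.sin(a)]),s["force"])
t=arm.get_image("top");cv2.imwrite("pics/t5.png",cv2.resize(t["img"][110:210,180:300,::-1],None,fx=6,fy=6,interpolation=cv2.INTER_CUBIC))
E
```

```text
clock: 10.58
position: [0.5016, 0.0466, 0.0527]
ee_rot: [2.3, 2.139, -0.0]
force: [-0.3, -0.7, -1.7]
width: 0.482
pos [0.5016 0.0466 0.0527] yaw_y -4.16 shift units [-0.64  0.13  0.02] az units -5.71 zaxis [-1.e-04 -2.e-04 -1.e+00] t 10.58 w 0.482
hub [0.56141972 0.04228561] [-0.2915703  -0.7212399  -1.68570434]
```

View pics/t5.png

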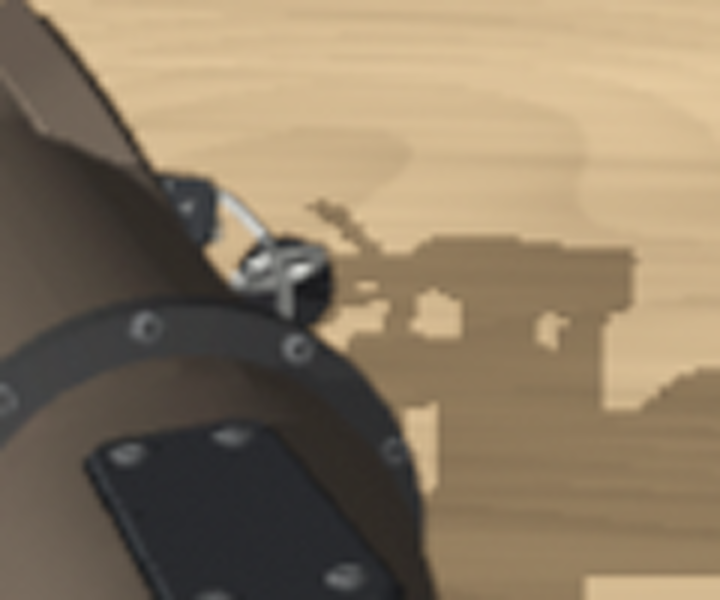

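The rod still runs through the ring's middle, at crop (283,270). Finishing the swing.

```bash
python3 -m pendant '[[[-0.03,0,0,0,0,-0.25,0.8],[-0.06,0.001,0,0,0,-0.5,0.8],[-0.06,0.001,0,0,0,-0.5,0.8],[-0.06,0.001,0,0,0,-0.5,0.8],[-0.06,0.001,0,0,0,-0.5,0.8],[-0.06,0.001,0,0,0,-0.5,0.8],[-0.06,0.001,0,0,0,-0.5,0.8],[-0.06,0.001,0,0,0,-0.5,0.8],[-0.06,0.001,0,0,0,-0.5,0.8],[-0.06,0.001,0,0,0,-0.5,0.8],[-0.06,0.001,0,0,0,-0.5,0.8],[-0.06,0.001,0,0,0,-0.5,0.8],[-0.03,0.001,0,0,0,-0.25,0.8],[0,0,0,0,0,0,0.8]]]'
python3 - <<'E'
from h import *
from cell import arm
go([.5049,.0206,.0488],22)
s=arm.observe();print(s["force"])
for n in ("wrist","side"):
    t=arm.get_image(n);np.savez(n+"6.npz",**t);i=t["img"]
    if n=="side": i=cv2.resize(i[140:240,140:260],None,fx=5,fy=5,interpolation=cv2.INTER_CUBIC)
    cv2.imwrite(f"pics/{n}6.png",i[:,:,::-1])
E
```

```text
clock: 11.8
position: [0.5064, 0.0186, 0.0527]
ee_rot: [1.726, 2.625, -0.0]
force: [0.1, -0.7, -1.2]
width: 0.477
pos [0.5064 0.0186 0.0527] yaw_y 23.35 shift units [ 0.06 -0.01  0.1 ] az units 0.29 zaxis [ 0.e+00 -1.e-04 -1.e+00] t 11.8 w 0.477
[ 0.06350265 -0.7050292  -1.20181158]
```

View pics/wrist6.png

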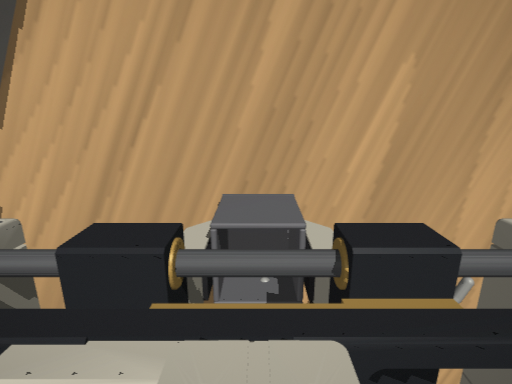

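View pics/side6.png

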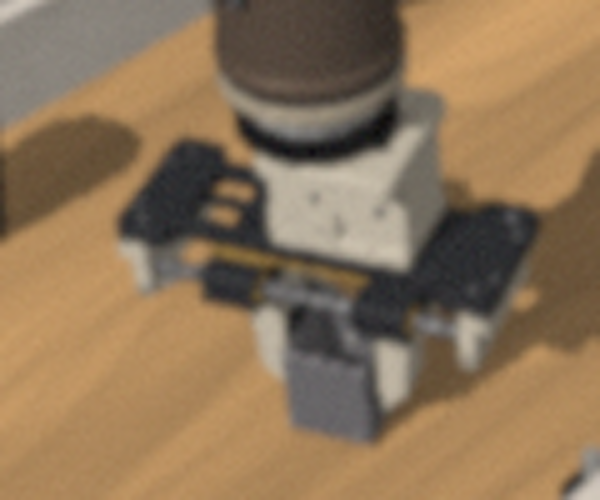

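The scoop is held upright at the end of the swing. Lowering to the floor, releasing and rising.

```bash
python3 -m pendant '[[[0,0,0.05,0,0,0,0.8],[0,0,0.04,0,0,0,0.8],[0,0,0,0,0,0,0.8],[0,0,0,0,0,0,0.8]]]'
python3 -m pendant '[[[0,0,0,0,0,0,0.46],[0,0,0,0,0,0,0.4],[0,0,0,0,0,0,0.35],[0,0,0,0,0,0,0.35],[0,0,0,0,0,0,0.35],[0,0,0,0,0,0,0.35]]]'
python3 -m pendant '[[[0,0,-0.2,0,0,0,0.35],[0,0,-0.3,0,0,0,0.35],[0,0,-0.5,0,0,0,0.35],[0,0,-0.5,0,0,0,0.35],[0,0,-0.5,0,0,0,0.35],[0,0,-0.5,0,0,0,0.35],[0,0,-0.5,0,0,0,0.35],[0,0,-0.5,0,0,0,0.35],[-0.5,0,0,0,0,0,0.35],[-0.6,0,0,0,0,0,0.35],[-0.6,0,0,0,0,0,0.35],[-0.6,0,0,0,0,0,0.35],[-0.6,0,0,0,0,0,0.35],[-0.6,0,0,0,0,0,0.35],[-0.6,0,0,0,0,0,0.35],[-0.5,0,0,0,0,0,0.35],[0,0,0,0,0,0,0.35]]]'
python3 - <<'E'
from h import *
from cell import arm
go([.5049,.0206,.0488],22)
for n in ("top","side"):
    t=arm.get_image(n);np.savez(n+"7.npz",**t);cv2.imwrite(f"pics/{n}7.png",t["img"][:,:,::-1])
E
```

```text
clock: 12.23
position: [0.5061, 0.019, 0.049]
ee_rot: [-1.726, -2.625, 0.0]
force: [0.2, 0.1, -0.1]
width: 0.477
clock: 12.73
position: [0.5063, 0.0188, 0.0492]
ee_rot: [1.726, 2.625, 0.0]
force: [0.2, -0.7, -0.2]
width: 0.649
clock: 14.15
position: [0.5799, -0.1552, 0.1899]
ee_rot: [1.733, 2.618, -0.002]
force: [-0.0, -0.9, 0.3]
width: 0.651
pos [ 0.5799 -0.1552  0.1899] yaw_y 23.01 shift units [ 4.79 -0.01  3.52] az units 0.22 zaxis [ 9.0e-04 -1.8e-03 -1.0e+00] t 14.15 w 0.651
```

View pics/top7.png

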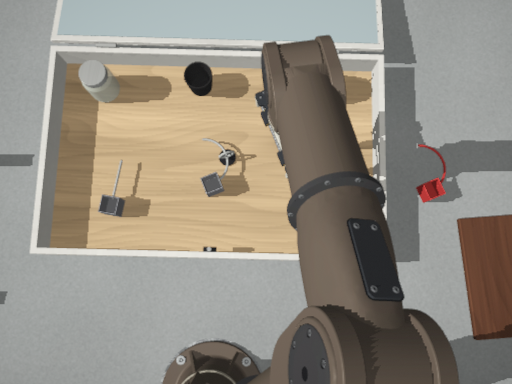

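View pics/side7.png

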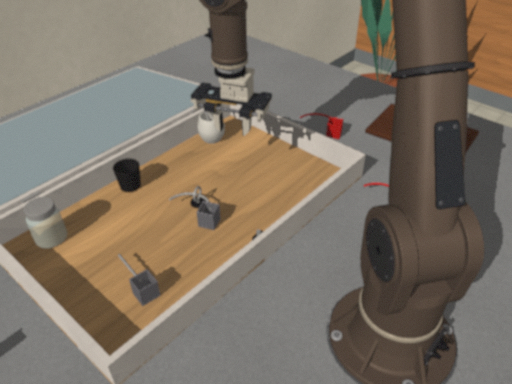

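The scoop stands at top px (212,184), with its rod through the ring at (228,157). The gripper is clear. Numeric check:

```bash
python3 - <<'E'
from h import *
from scipy.optimize import least_squares
d=dict(np.load("top7.npz"));P=cloud(d)
z=P[172:200,198:228,2];v,u=np.nonzero((z>.053)&(z<.068))
pix=np.array([ray(d,a+198,b+172,.06)[:2] for a,b in zip(u,v)]);print("rim",len(u),cv2.minAreaRect((pix*1000).astype(np.float32)),"z",np.median(z[v,u]))
z=P[134:178,198:236,2];v,u=np.nonzero((z>.034)&(z<.05));v+=134;u+=198
c=np.array([ray(d,a,b,.042)[:2] for a,b in zip(u,v)])
f=least_squares(lambda p:np.hypot(*(c-p).T)-.06,[.56,.04],loss="soft_l1",f_scale=.002)
e=np.array([.5837,-.0168]);h=f.x;r=h-e;w=np.array([-.375,.927]);n=np.array([.927,.375])
print("hub",h,"dist",np.linalg.norm(r),"offplane",r@n)
cv2.imwrite("pics/t7c.png",cv2.resize(d["img"][130:205,190:250,::-1],None,fx=8,fy=8,interpolation=cv2.INTER_CUBIC))
E
```

```text
rim 100 ((508.39404296875, 16.581300735473633), (45.06914138793945, 43.65736770629883), 23.54429054260254) z 0.059180242444224984
hub [0.56480273 0.04141218] dist 0.06120265062146879 offplane 0.004311798825518588
```

View pics/t7c.png

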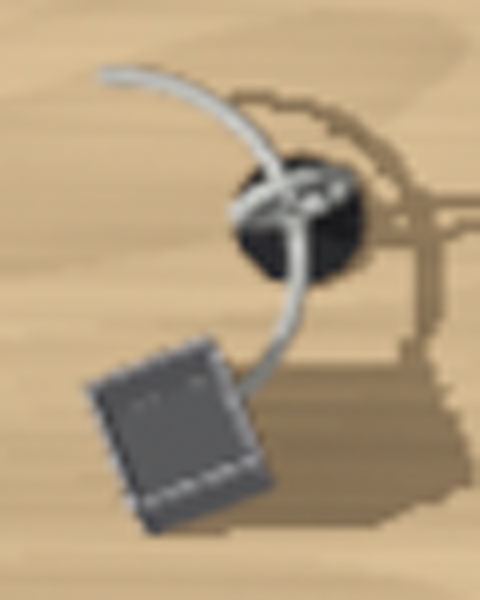

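The rod passes through the ring at crop (295,195), near its middle. The scoop is standing flat and released.

```bash
python3 -c "
from cell import arm
print(arm.sign_off(),arm.observe()['clock'])"
```

```text
the job is handed in; nothing more can be done
the job is handed in; nothing more can be done
```

The curved-handled scoop is parked: its handle is through the steel ring and it stands upright and released on the cabinet floor. I gripped the bowl across its ±y faces and lifted it over the ring. Then I swung the handle about 89° around its arc centre, free end first, set it down, let go and moved the arm clear. I handed in at about 14.3 s of the 43 s allowed.

**Last checks, from the top camera:**
- **Ring position:** the arc centre is 61 mm from the ring's centre and 4 mm off its plane, with the ring near the middle of the handle.
- **Scoop:** the rim is at about 59 mm, which matches the bowl standing flat on the floor.
- **Contact:** forces stayed below about 3 N at every reading I took, and the gripper is in free air.
- **Other objects:** the straight-handled scoop and the mate look undisturbed in the images; I did not measure their positions.

**One disagreement:** before the swing, the cameras differed by up to 6 mm on where the ring was. I used a blended estimate; the gap was within the 12 mm of clearance around the rod.

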